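Pack the manicure caddy

ROBOT

A 7-joint arm with a two-finger parallel gripper is mounted at the origin on the work surface. World frame = base frame: x ahead of the robot, y to its left, z up, the work surface at z = 0. Lengths are in m, angles in rad, forces in N, time in s.
With the tool pointing down it reaches from about 0.4 to 0.875 m from the base axis. Payload 6.5 kg.
Tool frame: the origin (TCP) lies at the very end of the fingers, on their centre line; the grasp point (between the pads) lies 19 mm behind it; z points along the fingers, y is the line along which they close (so a half turn about z gives the same grasp; the last joint's range is limited). The gripper opens to 88 mm and grips with 3 to 60 N. Pads are 18 mm wide; open, the fingers measure 123 mm over their backs; the gripper's body (75 mm by 187 mm) begins 45 mm behind the grasp point.
Start: joints at [-1.234, 0.536, -0.004, 1.538, 0.003, 1.067, -0.071], TCP at [0.255, 0.598, 0.239] pointing down, gripper open.
Joint ranges: [-2.7, 2.7], [-0.37, 2.16], [-1.27, 1.26], [0.24, 2.4], [-1.31, 4.45], [0.19, 1.91], [-2.76, 2.76]. Speed limits (rad/s): [2.39, 2.39, 3.14, 3.14, 3.14, 3.14, 3.14].

INTERFACE

Orientations are given as a unit quaternion [x, y, z, w].
In Python, from station import ctrl, viewer, job_done gives the robot as it stands.
- The arm moves only by the tool apply_moves, never from a script. Its arguments are lists of equal length, an entry for each row: "dp": the shift along the world's x, y, z in units of 40 mm (1.0 is 40 mm), a list of three; "turn": the turn, a rotation vector about the world's x, y, z in units of 5 degrees (1.0 is 5 degrees), a list of three; "hand": the opening, from 0 (shut) to 1 (fully open). In form: {"dp": [[x, y, z], ...], "turn": [[ax, ay, az], ...], "hand": [hand, ...]}. A call has exactly 8 rows; each row is the pose to reach, as a shift and turn from the pose commanded when the call began; what a row does not reach only later rows make up. A row lasts 1/12 s, in which the tool goes at most 41.7 mm and 7.16 degrees, less where a joint would pass 70% of its speed; a pose out of reach is approached as far as the arm can. A call with a gripper value outside its range is refused whole. The fingers move at their own pace and stop on an object; "newtons" is the grip in N (left out, the last holds). Time passes only in rows, so rows that repeat a pose let the fingers close, or fill a call up. It gives the time, the measured TCP pose, the force, the opening and the grip force at its end, in the units of the state.
- ctrl.get_obs(): the state, without advancing time (a new reading comes with each control period).
- viewer.snapshot(name): name is "scene" or "top" or "wrist"; returns (picture, depth): 420x560x3 uint8, blue, green, red; 420x560 float32, m along the optical axis (not along the pixel's ray), 0 where there is no reading.
- viewer.get_calibration(name): a dict with "fx", "fy", "cx", "cy" (pixels), "position" and "orientation" of the camera in the world. Camera axes: x right, y up, looking along -z (the intrinsics and any distortion apply to the point x, -y, -z); pixel columns grow to the right and rows downward; lengths in m; the calibration is good to about 2 mm. A picture is of the moment at which its call begins: read the wrist's pose just before it. get_calibration takes no time and is no camera call; for the wrist camera it gives the pose at the moment of the call.
- job_done(): hands the job in; it is judged then, once.
Trained networks look in the newest picture that a camera, given by its name, has taken for a name from the list of things; names that differ only in an ending like _2 or _b are one class to them, and where a whole thing is asked for, a point or a joint stands for the part that bears it (a point fixed in the world has none). Each returns a list of dicts, best first, with "confidence" (0 to 1); they miss things now and then, are a little off and sometimes report something else, mostly with a low value. They report only what shows in the picture. A call takes as long as a camera call. They do not tell look-alikes from the thing itself.
- viewer.find_in(camera, thing): "xyz" ([x, y, z] in m, in world coordinates, good to about 4 mm: the middle of the surface that is visible of it).
- viewer.mark_of(camera, thing): "xyz" ([x, y, z] in m, in world coordinates, good to about 4 mm: a listed point, or the origin of a listed thing).
The state is a dict: "time": time; "qpos": joint angles; "joint_vel": joint speeds; "tau": joint torques, N m; "eef_pos": TCP position; "orientation": TCP orientation; "ft_force": force on the tool from outside, world axes, zero at the start; "wrist_torque": the same for the moment, N m; "width": finger opening in m; "grip_force": force on a finger pad.
Only numpy, scipy, OpenCV 4.12 (cv2) and the standard library are available. Lean on these libraries where they do the work, as an engineer would, in place of code of your own. Each camera call takes 0.05 s, during which the arm holds its last target. There are 200 camera calls.

TASK

Pack the wooden caddy for the next client: stand the square polish bottle upright in the square well and the small jar upright in the round well, lay the nail buffer in the long well and lay the tape roll flat over the post, each fully down on the floor of its insert. Leave the round polish bottle and the large jar standing where they are, and let go of everything.

Things in the scene. Friction and masses are not known exactly. Their poses are not given: they have to be found in the camera images.
- square_bottle: Nail-polish bottle with a SQUARE dark red glass body 30 x 30 x 38 mm and a round black cap 15 mm in diameter from 42 to 78 mm above its foot; 78 mm tall in all, about 60 g. Stands upright and loose. Origin at the centre of its underside, z up, x and y square to its sides.
- round_bottle: Look-alike that does not belong: nail-polish bottle with a ROUND dark red glass body 34 mm in diameter and 38 mm high, same black cap, 78 mm tall. Stands upright and loose. Origin at the centre of its underside, z up.
- small_jar: The SMALL gel jar: clear base and white screw lid, 44 mm in diameter, 38 mm tall, straight-sided, about 50 g. Stands upright and loose. Origin at the centre of its underside, z up.
- large_jar: Look-alike that does not belong: the LARGE gel jar, same make and height (38 mm) but 62 mm in diameter. Stands upright and loose. Origin at the centre of its underside, z up.
- buffer: Nail buffer: a white bar with grey faces, 90 mm long (x) by 28 x 28 mm, about 30 g, lying loose. Origin at its middle (14 mm above the table as it lies); x along its length. Either end and any long face will do.
- tape_roll: Roll of yellowish tape lying flat, a ring of 56 mm outer and 40 mm inner diameter, 22 mm high, about 50 g, rigid and loose. Origin at the centre of its underside, z up (the ring's axis).
- square_well: Insert with a SQUARE well, 48 x 48 mm inside, walls 3 mm thick up to 30 mm above the origin, central: place of the square bottle. One of four grey-and-white inserts fixed in a row along y, in any order, 72 mm apart, in a wooden caddy (130 x 300 mm, rim 16 mm over the table). Plate 116 (x) x 70 mm (y), its top 4 mm over the origin, which is the centre of its underside, 6 mm over the table.
- round_well: Insert with a ROUND well, 62 mm inside diameter, wall 3 mm thick up to 22 mm above the origin, central: place of the small jar. One of four grey-and-white inserts fixed in a row along y, in any order, 72 mm apart, in a wooden caddy (130 x 300 mm, rim 16 mm over the table). Plate 116 (x) x 70 mm (y), its top 4 mm over the origin, which is the centre of its underside, 6 mm over the table.
- long_well: Insert with a LONG well, 108 (x) x 46 mm (y) inside, walls 3 mm thick, up to 16 mm above the origin, central: place of the buffer. One of four grey-and-white inserts fixed in a row along y, in any order, 72 mm apart, in a wooden caddy (130 x 300 mm, rim 16 mm over the table). Plate 116 (x) x 70 mm (y), its top 4 mm over the origin, which is the centre of its underside, 6 mm over the table.
- post_insert: Insert with an upright POST 18 mm in diameter, its rounded top 25 mm above the origin, central: place of the tape roll. One of four grey-and-white inserts fixed in a row along y, in any order, 72 mm apart, in a wooden caddy (130 x 300 mm, rim 16 mm over the table). Plate 116 (x) x 70 mm (y), its top 4 mm over the origin, which is the centre of its underside, 6 mm over the table.
Things that resemble listed ones, but are neither listed nor needed, are in the scene too. What is shaped like the buffer but purple or turquoise is not meant.

How it is judged:
At the end, for the whole second after the job is handed in: Each thing in its own insert, underside within 5 mm of its floor, centre within 13 mm (tape 14, buffer 16); bottle, jar and tape upright within 0.15 rad, buffer along its well within 0.35 rad; all released and at rest; round bottle and large jar within 20 mm of their starts (horizontal distance between square_bottle and square_well below 0.013 m and z of square_bottle in the frame of square_well between 0 and 0.009 m and linear speed of each of square_bottle, small_jar, tape_roll, buffer below 0.02 m/s and contact force between each of square_bottle, small_jar, tape_roll, buffer and the fingers below 0.05 N and angle between each of square_bottle, small_jar, tape_roll's own z axis and vertical below 0.15 rad and horizontal distance between small_jar and round_well below 0.013 m and z of small_jar in the frame of round_well between 0 and 0.009 m and horizontal distance between tape_roll and post_insert below 0.014 m and z of tape_roll in the frame of post_insert between 0 and 0.009 m and horizontal distance between buffer and long_well below 0.016 m and z of buffer in the frame of long_well between 0.014 and 0.023 m and angle between the x axis of buffer and the x axis of long_well, either way round below 0.35 rad and distance of each of round_bottle, large_jar from where it was at the start of the episode below 0.02 m); the robot touches nothing.
It fails at once if the round polish bottle is moved from its place (20 mm) or tipped over (distance of round_bottle from where it was at the start of the episode above 0.02 m or angle between round_bottle's own z axis and vertical above 0.5 rad).
It fails at once if the large jar is moved from its place (20 mm) or tipped over (distance of large_jar from where it was at the start of the episode above 0.02 m or angle between large_jar's own z axis and vertical above 0.5 rad).
It also fails if it takes over 120 s, if anything falls off the work surface, if the arm or the gripper's body presses on something with over 40 N, if the wrist force passes 120 N, or if a joint passes its speed limit or range.

## Working session

There is one attempt and no reset: what is moved stays moved. The work goes in short steps, Python scripts to look and compute and a tool call to move; the robot and the scene stay as the last step left them, time stands still between calls to the robot, and variables do not carry over. Pictures are saved under pics/ and viewed, at most 14 in all, crops included, and the job is handed in when it is done.

Besides the shell and the picture viewer there is one more tool, called in YAML: its name, and indented under it one key for each argument. apply_moves: Moves the arm, as the interface text tells. Its arguments: {"type":"object","properties":{"dp":{"type":"array"},"turn":{"type":"array"},"hand":{"type":"array"},"newtons":{"type":"number"}},"required":["dp","turn","hand"]}

```bash
mkdir -p pics
cat > h.py <<'E'
import numpy as np, cv2
from scipy.spatial.transform import Rotation as R
from station import ctrl, viewer, job_done
def cloud(name):
    c=viewer.get_calibration(name); im,d=viewer.snapshot(name)
    v,u=np.mgrid[0:420,0:560]
    p=np.stack([(u-c['cx'])/c['fx']*d,-(v-c['cy'])/c['fy']*d,-d],-1)
    return im,d,p@R.from_quat(c['orientation']).as_matrix().T+np.array(c['position']),c
E
python3 - <<'E'
from h import *
for n in ['scene','top']:
    im,d,P,c=cloud(n); cv2.imwrite(f'pics/{n}0.png',im); np.save(f'{n}0.npy',P); print(n,{k:np.round(v,3) if not isinstance(v,dict) else v for k,v in c.items()})
    for t in ['square_bottle','round_bottle','small_jar','large_jar','buffer','tape_roll','square_well','round_well','long_well','post_insert']:
        print(t,[(np.round(r['xyz'],3).tolist(),round(r['confidence'],2)) for r in viewer.mark_of(n,t)])
print(ctrl.get_obs())
E
```

```text
scene {'fx': np.float64(540.974), 'fy': np.float64(540.974), 'cx': np.float64(284.934), 'cy': np.float64(211.937), 'position': array([1.451, 0.38 , 0.857]), 'orientation': array([0.229, 0.363, 0.775, 0.465])}
square_bottle [([0.448, 0.056, -0.004], 0.58)]
round_bottle [([0.463, 0.302, -0.001], 0.95), ([0.648, -0.028, 0.006], 0.33)]
small_jar [([0.462, 0.179, -0.003], 0.71)]
large_jar [([0.467, -0.05, -0.002], 0.62)]
buffer [([0.587, -0.243, 0.013], 0.75), ([0.549, -0.363, 0.01], 0.66)]
tape_roll [([0.458, -0.186, -0.004], 0.69)]
square_well [([0.646, -0.028, 0.007], 0.91)]
round_well [([0.658, 0.038, 0.005], 0.85)]
long_well [([0.676, 0.111, 0.01], 0.91)]
post_insert [([0.634, -0.102, 0.008], 0.69)]
top {'fx': np.float64(446.868), 'fy': np.float64(446.868), 'cx': np.float64(279.054), 'cy': np.float64(216.281), 'position': array([ 0.363, -0.068,  1.339]), 'orientation': array([-0.047,  0.051,  0.71 , -0.701])}
square_bottle [([0.44, 0.063, 0.002], 0.58)]
round_bottle [([0.464, 0.306, -0.004], 0.72)]
small_jar [([0.459, 0.185, 0.002], 0.59), ([0.551, -0.365, 0.014], 0.31)]
large_jar [(
[... 418 characters left out ...]
45,  0.53641031, -0.00438756,  1.53790913,  0.00259076,
        1.06729047, -0.07120033]), 'joint_vel': array([ 2.94420987e-04,  5.11017794e-04,  5.10994416e-04,  7.17304562e-05,
        6.10874984e-04, -1.10356598e-03,  1.59179032e-03]), 'tau': array([ 1.84360683e-04, -5.70914912e+01,  9.90018770e-01, -2.51924390e+01,
       -5.63116721e-02,  1.11784972e-02,  1.30419519e-05]), 'eef_pos': array([0.2547795 , 0.59797479, 0.23870575]), 'orientation': array([ 2.00016149e-01,  9.79792601e-01, -7.52429049e-06,  1.26022974e-05]), 'ft_force': array([-0.03014247,  0.91365525, -0.1216813 ]), 'wrist_torque': array([ 0.04172558, -0.03205326, -0.01838342]), 'grip_force': 0.0, 'width': 0.0882496031072081}
```

View pics/scene0.png

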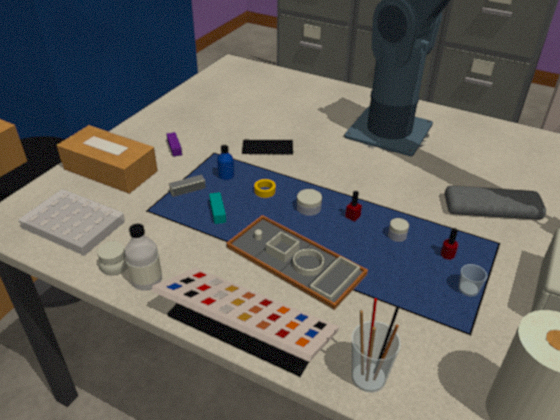

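View pics/top0.png

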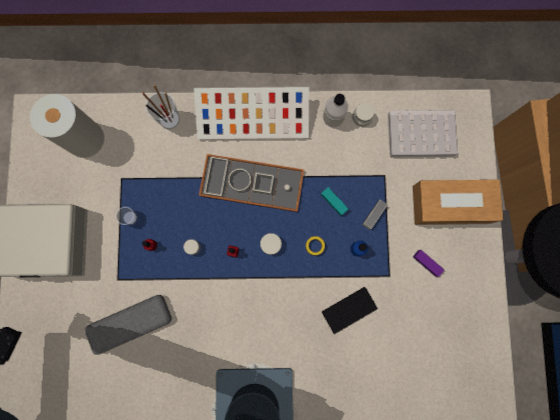

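The scene view shows these things, with their top-view pixels:

- **Red bottles:** (150,244) and (233,251).
- **White jars:** small at (191,247), large at (271,244).
- **Tape:** (316,246).
- **Bars:** grey (375,214), turquoise (335,201) and purple (429,263). Only the grey one is meant.
- **Blue bottle:** (360,249), a distractor.
- **Caddy:** long well (215,177), round (240,180), square (263,184), post (288,188).

Next I measure these and take a close crop of the two red bottles.

Run:
```python
from h import *
from scipy.ndimage import label
im=cv2.imread('pics/scene0.png')
a=cv2.resize(im[185:235,325:380],None,fx=7,fy=7,interpolation=cv2.INTER_CUBIC);b=cv2.resize(im[222:272,423:478],None,fx=7,fy=7,interpolation=cv2.INTER_CUBIC)
cv2.imwrite('pics/crop0.png',np.hstack([a,b]))
for n in ['top','scene']:
    P=np.load(n+'0.npy')
    m=(P[...,2]>0.010)&(P[...,2]<0.12)&(P[...,0]>.38)&(P[...,0]<.76)&(np.abs(P[...,1])<.45)
    L,k=label(m)
    print(n,'table z',np.median(P[(abs(P[...,0]-.5)<.03)&(abs(P[...,1]-.12)<.03)][:,2]))
    for i in range(1,k+1):
        q=P[L==i]
        if len(q)<25: continue
        top=q[q[:,2]>q[:,2].max()-.008]
        (c,s,ang)=cv2.minAreaRect((q[:,:2]*1000).astype(np.float32))
        (c2,s2,a2)=cv2.minAreaRect((top[:,:2]*1000).astype(np.float32))
        print(len(q),'zmax %.3f'%q[:,2].max(),np.round(c),np.round(s),round(ang),'| top',np.round(c2),np.round(s2),round(a2))
```

```text
top table z 0.0015800677747312974
133 zmax 0.038 [ 744. -434.] [30. 33.] 90 | top [ 745. -434.] [28. 30.] 87
2664 zmax 0.045 [652.   4.] [301. 132.] 80 | top [645. -32.] [53. 54.] 80
100 zmax 0.037 [635. -95.] [29. 63.] 31 | top [ 632. -102.] [12. 12.] 4
320 zmax 0.036 [ 589. -245.] [89. 30.] 41 | top [ 589. -244.] [89. 28.] 41
312 zmax 0.038 [ 548. -364.] [29. 90.] 54 | top [ 548. -364.] [26. 87.] 54
212 zmax 0.058 [549. 370.] [52. 51.] 46 | top [550. 370.] [52. 49.] 53
359 zmax 0.047 [464. -53.] [58. 61.] 90 | top [462. -53.] [57. 58.] 74
146 zmax 0.031 [ 456. -182.] [54. 53.] 88 | top [ 457. -184.] [50. 50.] 89
133 zmax 0.088 [465. 301.] [29. 33.] 74 | top [466. 302.] [ 7. 10.] 34
200 zmax 0.046 [457. 179.] [41. 43.] 0 | top [458. 179.] [40. 41.] 28
218 zmax 0.100 [ 445. -309.] [42. 41.] 87 | top [ 446. -310.] [17. 17.] 87
113 zmax 0.084 [443.  59.] [30. 29.] 79 | top [443.  59.] [12. 11.] 87
scene table z 0.00026523871124928267
433 zmax 0.097 [ 455. -304.] [38. 44.] 49 | top [ 452. -309.] [25. 19.] 58
402 zmax 0.032 [ 555. -362.] [35. 90.] 53 | top [ 554. -363.] [33. 90.] 53
213 zmax 0.025 [ 463. -182.] [58. 52.] 29 | top [ 463. -182.] [55. 53.] 37
488 zmax 0.041 [470. -51.] [64. 59.] 31 | top [470. -51.] [65. 58.] 26
281 zmax 0.080 [450.  60.] [33. 32.] 86 | top [447.  61.] [12. 19.] 84
336 zmax 0.031 [ 595. -243.] [96. 29.] 42 | top [ 594. -244.] [93. 29.] 42
145 zmax 0.036 [ 746. -434.] [32. 28.] 90 | top [ 745. -435.] [28. 30.] 7
1654 zmax 0.025 [655.   4.] [304. 137.] 80 | top [658.   5.] [299. 130.] 80
329 zmax 0.043 [462. 180.] [48. 42.] 22 | top [461. 180.] [46. 40.] 18
105 zmax 0.033 [ 625. -108.] [48. 28.] 46 | top [ 639. -102.] [16. 17.] 87
322 zmax 0.080 [474. 304.] [33. 33.] 7 | top [472. 304.] [13. 19.] 83
1057 zmax 0.040 [645.  -6.] [166.  92.] 78 | top [649. -31.] [58. 58.] 79
637 zmax 0.052 [554. 371.] [55. 53.] 5 | top [553. 371.] [52. 54.] 88
```

View pics/crop0.png

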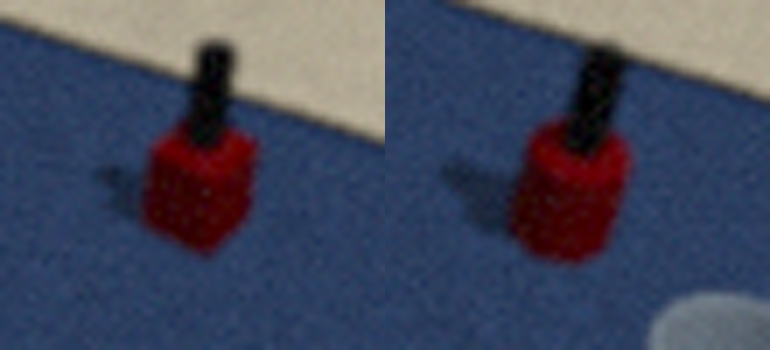

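The crop shows a square body on the left, at scene (353,207), world (0.446,0.060). The body on the right, at (450,245), is round with a curved foot and is the look-alike. The order will be tape, buffer, jar, then bottle last. I'll start by moving towards the tape.

apply_moves:
  dp:
    - [0.9, -1, 0.1]
    - [1.7, -2, 0.2]
    - [2.4, -3, 0.3]
    - [3.1, -4, 0.3]
    - [3.8, -5, 0.3]
    - [4.4, -6, 0.3]
    - [4.8, -6.9, 0.3]
    - [5, -7.8, 0.3]
  turn:
    - [0, 0, -1.2]
    - [0, 0, -2.4]
    - [0, 0, -3.6]
    - [0, 0, -4.8]
    - [0, 0, -6]
    - [0, 0, -7.2]
    - [0, 0, -8.4]
    - [0, 0, -9.6]
  hand: [1, 1, 1, 1, 1, 1, 1, 1]

```text
time: 1.77
eef_pos: [0.4414, 0.3218, 0.251]
orientation: [0.583, 0.812, 0.001, 0.0]
ft_force: [0.6, 0.5, 0.8]
width: 0.0882
grip_force: 0.0
```

apply_moves:
  dp:
    - [0, -1, 0]
    - [0, -2, 0]
    - [0, -3, 0]
    - [0, -4, 0]
    - [0, -5, 0]
    - [0, -6, 0]
    - [0, -7, 0]
    - [0, -7.8, 0]
  turn:
    - [0, 0, -0.8]
    - [0, 0, -1.6]
    - [0, 0, -2.4]
    - [0, 0, -3.2]
    - [0, 0, -4]
    - [0, 0, -4.8]
    - [0, 0, -5.4]
    - [0, 0, -5.8]
  hand: [1, 1, 1, 1, 1, 1, 1, 1]

```text
time: 2.43
eef_pos: [0.4396, 0.0085, 0.251]
orientation: [0.768, 0.641, 0.0, 0.0]
ft_force: [-0.1, 0.3, -0.1]
width: 0.0882
grip_force: 0.0
```

apply_moves:
  dp:
    - [0, -1, 0]
    - [0, -2, 0]
    - [0.1, -3, 0]
    - [0.2, -4, 0]
    - [0.2, -4.3, 0]
    - [0.2, -4.3, 0]
    - [0.2, -4.3, 0]
    - [0.2, -4.3, 0]
  turn:
    - [0, 0, 0]
    - [0, 0, 0]
    - [0, 0, 0]
    - [0, 0, 0]
    - [0, 0, 0]
    - [0, 0, 0]
    - [0, 0, 0]
    - [0, 0, 0]
  hand: [1, 1, 1, 1, 1, 1, 1, 1]

```text
time: 3.1
eef_pos: [0.448, -0.1592, 0.2505]
orientation: [0.766, 0.643, 0.0, -0.0]
ft_force: [0.4, 1.3, -0.7]
width: 0.088
grip_force: 0.0
```

```bash
cat > w.py <<'E'
from h import *
import sys
from scipy.ndimage import label
o=ctrl.get_obs(); print('tcp',np.round(o['eef_pos'],4),np.round(o['orientation'],3),'t',o['time'])
im,d,P,c=cloud('wrist'); cv2.imwrite(f'pics/{sys.argv[1]}.png',im); print('cam',np.round(c['position'],3))
for t in sys.argv[2:]: print(t,[(np.round(r['xyz'],3).tolist(),round(r['confidence'],2)) for r in viewer.mark_of('wrist',t)])
m=(P[...,2]>0.010)&(P[...,2]<0.12)&(d>0.1)
L,k=label(m)
for i in range(1,k+1):
    q=P[L==i]
    if len(q)<300: continue
    z=np.percentile(q[:,2],97); top=q[q[:,2]>z-.006]
    c2,s2,a2=cv2.minAreaRect((top[:,:2]*1000).astype(np.float32))
    v,u=np.nonzero(L==i)
    print(len(q),'px',int(u.mean()),int(v.mean()),'edge' if min(u.min(),v.min())==0 or u.max()==559 or v.max()==419 else '','z %.3f'%z,'top',np.round(c2,1),np.round(s2),round(a2))
E
python3 w.py w1 tape_roll
```

```text
tcp [ 0.448  -0.1592  0.2505] [ 0.766  0.643  0.    -0.   ] t 3.1
cam [ 0.46  -0.082  0.397]
tape_roll [([0.458, -0.177, -0.004], 0.58)]
11065 px 442 65 edge z 0.036 top [640.8 -59.1] [101.  56.] 80
3075 px 279 79  z 0.040 top [463.9 -51.1] [61. 61.] 47
966 px 293 199  z 0.024 top [ 458.3 -181.9] [55. 54.] 80
2108 px 409 227  z 0.030 top [ 589.3 -243. ] [90. 30.] 41
1565 px 302 302  z 0.095 top [ 448.  -301.8] [ 8. 20.] 84
753 px 365 311  z 0.030 top [ 533.  -351.5] [29. 52.] 53
1196 px 403 391  z 0.043 top [ 572.9 -484.5] [64.  4.] 1
```

apply_moves:
  dp:
    - [0.25, -0.57, -1]
    - [0.25, -0.57, -2]
    - [0.25, -0.57, -3]
    - [0.25, -0.57, -4]
    - [0.25, -0.57, -5]
    - [0.25, -0.57, -5.6]
    - [0.25, -0.57, -5.98]
    - [0.25, -0.57, -5.98]
  turn:
    - [0, 0, 0]
    - [0, 0, 0]
    - [0, 0, 0]
    - [0, 0, 0]
    - [0, 0, 0]
    - [0, 0, 0]
    - [0, 0, 0]
    - [0, 0, 0]
  hand: [1, 1, 1, 1, 1, 1, 1, 1]
  newtons: 15

```text
time: 3.87
eef_pos: [0.4561, -0.1813, 0.0087]
orientation: [0.766, 0.643, -0.001, -0.002]
ft_force: [-1.3, -0.5, 1.3]
width: 0.0883
grip_force: 0.0
```

apply_moves:
  dp:
    - [0, 0, 0]
    - [0, 0, 0]
    - [0, 0, 0]
    - [0, 0, 0]
    - [0, 0, 0]
    - [0, 0, 0]
    - [0, 0, 0]
    - [0, 0, 0]
  turn:
    - [0, 0, 0]
    - [0, 0, 0]
    - [0, 0, 0]
    - [0, 0, 0]
    - [0, 0, 0]
    - [0, 0, 0]
    - [0, 0, 0]
    - [0, 0, 0]
  hand: [0.5, 0.5, 0.5, 0.5, 0.5, 0.5, 0.5, 0.5]

```text
time: 4.53
eef_pos: [0.4587, -0.1834, 0.0123]
orientation: [0.766, 0.642, 0.001, 0.0]
ft_force: [0.1, 0.8, 7.4]
width: 0.0548
grip_force: 15.0
```

apply_moves:
  dp:
    - [0, 0, 1]
    - [0, 0, 2]
    - [0.8, 0.36, 2]
    - [1.6, 0.73, 2]
    - [2.4, 1.1, 2]
    - [3.2, 1.46, 2]
    - [4, 1.83, 2]
    - [4.43, 2.03, 2]
  turn:
    - [0, 0, 0]
    - [0, 0, 0]
    - [0, 0, 0]
    - [0, 0, 0]
    - [0, 0, 0]
    - [0, 0, 0]
    - [0, 0, 0]
    - [0, 0, 0]
  hand: [0.5, 0.5, 0.5, 0.5, 0.5, 0.5, 0.5, 0.5]

```text
time: 5.2
eef_pos: [0.6387, -0.0988, 0.0916]
orientation: [0.765, 0.644, 0.001, 0.0]
ft_force: [0.8, 0.4, -0.5]
width: 0.0552
grip_force: 15.0
```

```bash
python3 w.py w2 post_insert square_well round_well long_well
```

```text
tcp [ 0.6387 -0.0988  0.0916] [0.765 0.644 0.001 0.   ] t 5.2
cam [ 0.651 -0.022  0.238]
post_insert [([0.638, -0.101, 0.011], 0.81)]
square_well [([0.649, -0.034, 0.009], 0.57)]
round_well [([0.657, 0.038, 0.009], 0.82)]
long_well []
23405 px 276 225 edge z 0.115 top [637.6 -97.2] [21. 86.] 80
8772 px 273 33 edge z 0.029 top [655.3  22.8] [32. 67.] 80
17853 px 528 144 edge z 0.033 top [809.2 -78.6] [ 21. 183.] 3
13576 px 274 124  z 0.037 top [646.  -30.6] [54. 54.] 80
5918 px 31 206 edge z 0.039 top [478.6 -56.3] [61. 33.] 68
2070 px 267 382  z 0.029 top [ 603.1 -230.8] [56. 29.] 40
```

View pics/w2.png

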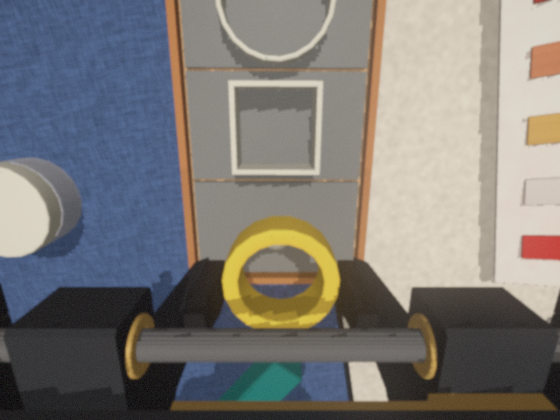

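apply_moves:
  dp:
    - [0, 0, -0.2]
    - [0, 0, -0.5]
    - [0, 0, -0.8]
    - [0, 0, -1.1]
    - [0, 0, -1.4]
    - [0, 0, -1.6]
    - [0, 0, -1.69]
    - [0, 0, -1.69]
  turn:
    - [0, 0, 0]
    - [0, 0, 0]
    - [0, 0, 0]
    - [0, 0, 0]
    - [0, 0, 0]
    - [0, 0, 0]
    - [0, 0, 0]
    - [0, 0, 0]
  hand: [0.5, 0.5, 0.5, 0.5, 0.5, 0.5, 0.5, 0.5]

```text
time: 6.12
eef_pos: [0.6345, -0.1022, 0.0229]
orientation: [0.767, 0.642, -0.001, -0.001]
ft_force: [-0.1, 0.8, 0.5]
width: 0.0547
grip_force: 15.0
```

apply_moves:
  dp:
    - [0, 0, 0]
    - [0, 0, 0]
    - [0, 0, 0]
    - [0, 0, 0]
    - [0, 0, 0]
    - [0, 0, 1]
    - [0, 0, 2]
    - [0, 0, 3]
  turn:
    - [0, 0, 0]
    - [0, 0, 0]
    - [0, 0, 0]
    - [0, 0, 0]
    - [0, 0, 0]
    - [0, 0, 0]
    - [0, 0, 0]
    - [0, 0, 0]
  hand: [0.8, 0.8, 0.8, 0.8, 0.8, 0.8, 0.8, 0.8]

```text
time: 6.78
eef_pos: [0.6345, -0.1023, 0.1448]
orientation: [0.767, 0.642, -0.001, -0.0]
ft_force: [1.0, -1.0, 0.2]
width: 0.0703
grip_force: 0.0
```

apply_moves:
  dp:
    - [0, 0, 1]
    - [-0.2, -0.8, 1.5]
    - [-0.5, -1.6, 2]
    - [-0.8, -2.4, 2]
    - [-1.1, -3.2, 2]
    - [-1.5, -4, 2]
    - [-1.6, -4.8, 2]
    - [-1.6, -4.8, 2]
  turn:
    - [0, 0, 1.3]
    - [0, 0, 2.6]
    - [0, 0, 3.9]
    - [0, 0, 5.2]
    - [0, 0, 6.5]
    - [0, 0, 7.8]
    - [0, 0, 9.1]
    - [0, 0, 10.4]
  hand: [0.8, 0.8, 0.8, 0.8, 0.8, 0.8, 0.8, 0.8]

```text
time: 7.45
eef_pos: [0.5673, -0.3031, 0.2247]
orientation: [0.409, 0.912, -0.003, 0.001]
ft_force: [-0.8, -0.5, -0.1]
width: 0.0706
grip_force: 0.0
```

```bash
python3 w.py w3 buffer tape_roll post_insert
```

```text
tcp [ 0.5673 -0.3031  0.2247] [ 0.409  0.912 -0.003  0.001] t 7.45
cam [ 0.515 -0.244  0.371]
buffer [([0.401, -0.515, 0.015], 0.94), ([0.589, -0.244, 0.014], 0.87), ([0.551, -0.364, 0.013], 0.76)]
tape_roll [([0.633, -0.099, 0.005], 0.9)]
post_insert [([0.637, -0.1, 0.008], 0.93)]
13622 px 484 67 edge z 0.036 top [637.5 -77.7] [104.  55.] 80
2282 px 183 115  z 0.096 top [ 447.6 -308.9] [21. 21.] 58
2510 px 335 160  z 0.030 top [ 589.9 -243.4] [90. 29.] 41
2256 px 233 214  z 0.030 top [ 548.8 -362.9] [29. 89.] 54
2780 px 540 228 edge z 0.043 top [ 835.1 -161.6] [20. 49.] 50
2406 px 49 228  z 0.030 top [ 402.4 -514.9] [91. 29.] 48
666 px 142 291  z 0.081 top [ 524.7 -492.6] [12. 19.] 1
392 px 210 320  z 0.048 top [ 602.1 -484.3] [ 2. 12.] 88
1945 px 177 383  z 0.081 top [ 615.7 -537.9] [106.  45.] 90
4364 px 318 383  z 0.033 top [ 775.5 -458.9] [187.  65.] 42
```

View pics/w3.png

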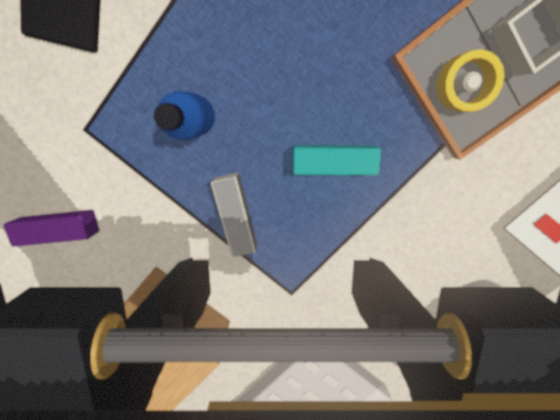

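The picture shows the tape over the post at (472,82). The grey buffer is at (233,214), with the turquoise bar at (335,160) and the purple one at (50,228). I'm going for the grey one.

apply_moves:
  dp:
    - [-0.2, -0.6, -0.6]
    - [-0.4, -1.2, -1.4]
    - [-0.5, -1.6, -2.2]
    - [-0.5, -1.6, -2.9]
    - [-0.5, -1.6, -3.1]
    - [-0.5, -1.6, -3.1]
    - [-0.5, -1.6, -3.1]
    - [-0.5, -1.6, -3.1]
  turn:
    - [0, 0, 1]
    - [0, 0, 2]
    - [0, 0, 2.46]
    - [0, 0, 2.46]
    - [0, 0, 2.46]
    - [0, 0, 2.46]
    - [0, 0, 2.46]
    - [0, 0, 2.46]
  hand: [0.8, 0.8, 0.8, 0.8, 0.8, 0.8, 0.8, 0.8]

```text
time: 8.32
eef_pos: [0.5532, -0.3575, 0.1019]
orientation: [0.307, 0.952, -0.0, 0.002]
ft_force: [0.2, 0.3, 0.2]
width: 0.0703
grip_force: 0.0
```

apply_moves:
  dp:
    - [-0.1, -0.14, -0.8]
    - [-0.1, -0.14, -1.6]
    - [-0.1, -0.14, -2.2]
    - [-0.1, -0.14, -2.2]
    - [-0.1, -0.14, -2.2]
    - [-0.1, -0.14, -2.2]
    - [-0.1, -0.14, -2.2]
    - [-0.1, -0.14, -2.2]
  turn:
    - [0, 0, 0]
    - [0, 0, 0]
    - [0, 0, 0]
    - [0, 0, 0]
    - [0, 0, 0]
    - [0, 0, 0]
    - [0, 0, 0]
    - [0, 0, 0]
  hand: [0.8, 0.8, 0.8, 0.8, 0.2, 0.2, 0.2, 0.2]

```text
time: 8.98
eef_pos: [0.5486, -0.3645, 0.0141]
orientation: [0.307, 0.952, -0.0, 0.002]
ft_force: [0.4, 0.8, 0.3]
width: 0.046
grip_force: 0.0
```

apply_moves:
  dp:
    - [0, 0, 0]
    - [0, 0, 0]
    - [0, 0, 0]
    - [0, 0, 0]
    - [0, 0, 0.8]
    - [0, 0, 1.6]
    - [0, 0, 2.4]
    - [0, 0, 3]
  turn:
    - [0, 0, 0]
    - [0, 0, 0]
    - [0, 0, 0]
    - [0, 0, 0]
    - [0, 0, 0]
    - [0, 0, 0]
    - [0, 0, 0]
    - [0, 0, 0]
  hand: [0.2, 0.2, 0.2, 0.2, 0.2, 0.2, 0.2, 0.2]

```text
time: 9.65
eef_pos: [0.5475, -0.3644, 0.1343]
orientation: [0.307, 0.952, -0.0, 0.001]
ft_force: [0.0, 0.1, 0.9]
width: 0.0284
grip_force: 15.0
```

apply_moves:
  dp:
    - [0.25, 0.9, 0]
    - [0.5, 1.8, 0]
    - [0.75, 2.7, 0]
    - [1, 3.6, 0]
    - [1.25, 4.5, 0]
    - [1.5, 5.4, 0]
    - [1.75, 6.3, 0]
    - [2, 7.2, 0]
  turn:
    - [0, 0, 0.65]
    - [0, 0, 1.3]
    - [0, 0, 1.95]
    - [0, 0, 2.6]
    - [0, 0, 3.2]
    - [0, 0, 3.8]
    - [0, 0, 4.5]
    - [0, 0, 5.14]
  hand: [0.2, 0.2, 0.2, 0.2, 0.2, 0.2, 0.2, 0.2]

```text
time: 10.32
eef_pos: [0.6272, -0.0741, 0.1318]
orientation: [0.086, 0.996, -0.0, -0.0]
ft_force: [1.0, -0.1, -0.4]
width: 0.0279
grip_force: 15.0
```

apply_moves:
  dp:
    - [0.22, 0.9, 0]
    - [0.44, 1.8, 0]
    - [0.66, 2.7, 0]
    - [0.88, 3.6, 0]
    - [1.1, 4.5, 0]
    - [1.1, 4.7, 0]
    - [1.1, 4.7, 0]
    - [1.1, 4.7, 0]
  turn:
    - [0, 0, 0]
    - [0, 0, 0]
    - [0, 0, 0]
    - [0, 0, 0]
    - [0, 0, 0]
    - [0, 0, 0]
    - [0, 0, 0]
    - [0, 0, 0]
  hand: [0.2, 0.2, 0.2, 0.2, 0.2, 0.2, 0.2, 0.2]

```text
time: 10.98
eef_pos: [0.6707, 0.1115, 0.1314]
orientation: [0.088, 0.996, -0.001, -0.0]
ft_force: [0.1, -0.9, -0.3]
width: 0.0275
grip_force: 15.0
```

```bash
python3 w.py w4 long_well buffer
```

```text
tcp [0.6707 0.1115 0.1314] [ 0.088  0.996 -0.001 -0.   ] t 10.9833
cam [0.593 0.126 0.278]
long_well []
buffer [([0.674, 0.112, 0.13], 0.94)]
519 px 14 7 edge z 0.031 top [493.8 -43.2] [ 2. 13.] 19
3182 px 209 151 edge z 0.018 top [645.1  26.3] [261. 108.] 80
21980 px 114 206 edge z 0.036 top [648.4 -20. ] [187.  55.] 80
3325 px 280 169  z 0.023 top [636.  117.6] [52. 43.] 80
1804 px 105 278 edge z 0.017 top [705.4 -52.5] [192.   7.] 80
3845 px 280 384  z 0.044 top [833.9  81.2] [119.  23.] 90
1836 px 505 387  z 0.095 top [820.  254.5] [ 5. 26.] 10
2016 px 55 388  z 0.034 top [ 814.2 -129. ] [52. 18.] 82
```

View pics/w4.png

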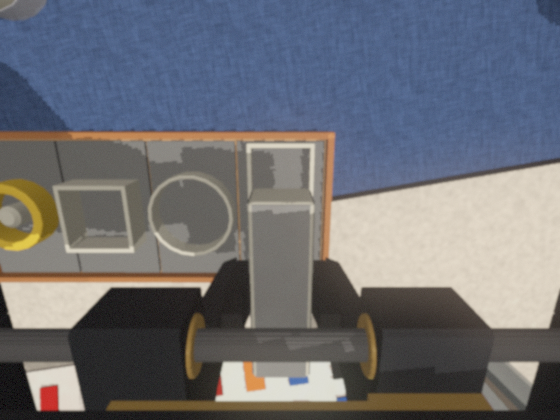

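The held buffer is in line with the long well at (280,170–260). I'll lower it.

apply_moves:
  dp:
    - [0.04, 0, -0.5]
    - [0.04, 0, -1]
    - [0.04, 0, -1.5]
    - [0.04, 0, -2]
    - [0.04, 0, -2.4]
    - [0.04, 0, -2.62]
    - [0.04, 0, -2.62]
    - [0.04, 0, -2.62]
  turn:
    - [0, 0, 0]
    - [0, 0, 0]
    - [0, 0, 0]
    - [0, 0, 0]
    - [0, 0, 0]
    - [0, 0, 0]
    - [0, 0, 0]
    - [0, 0, 0]
  hand: [0.2, 0.2, 0.2, 0.2, 0.2, 0.2, 0.2, 0.2]

```text
time: 11.8
eef_pos: [0.6729, 0.1115, 0.0272]
orientation: [0.088, 0.996, -0.0, -0.0]
ft_force: [0.0, -0.3, -0.2]
width: 0.028
grip_force: 15.0
```

apply_moves:
  dp:
    - [0, 0, 0]
    - [0, 0, 0]
    - [0, 0, 0]
    - [0, 0, 0]
    - [0, 0, 0.5]
    - [0, 0, 1.2]
    - [0, 0, 2.2]
    - [0, 0, 3.2]
  turn:
    - [0, 0, 0]
    - [0, 0, 0]
    - [0, 0, 0]
    - [0, 0, 0]
    - [0, 0, 0]
    - [0, 0, 0]
    - [0, 0, 0]
    - [0, 0, 0]
  hand: [0.39, 0.39, 0.39, 0.39, 0.39, 0.39, 0.39, 0.39]

```text
time: 12.47
eef_pos: [0.6719, 0.1121, 0.156]
orientation: [0.088, 0.996, -0.0, -0.001]
ft_force: [0.7, -0.4, 0.8]
width: 0.0342
grip_force: 0.0
```

apply_moves:
  dp:
    - [-0.5, 0.2, 0.4]
    - [-1, 0.4, 0.8]
    - [-1.5, 0.6, 1]
    - [-2, 0.8, 1.2]
    - [-2.7, 1, 1.2]
    - [-3.3, 1.2, 1.2]
    - [-4, 1.4, 1.2]
    - [-4.6, 1.4, 1.2]
  turn:
    - [0, 0, -1.2]
    - [0, 0, -2.4]
    - [0, 0, -3.6]
    - [0, 0, -4.8]
    - [0, 0, -6]
    - [0, 0, -7.2]
    - [0, 0, -8.4]
    - [0, 0, -9.6]
  hand: [0.9, 0.9, 0.9, 0.9, 0.9, 0.9, 0.9, 0.9]

```text
time: 13.13
eef_pos: [0.4869, 0.1701, 0.2033]
orientation: [0.487, 0.874, 0.001, -0.0]
ft_force: [0.2, 0.5, 0.1]
width: 0.0792
grip_force: 0.0
```

apply_moves:
  dp:
    - [-0.2, 0.1, 0]
    - [-0.4, 0.1, 0]
    - [-0.6, 0.1, 0]
    - [-0.6, 0.1, 0]
    - [-0.6, 0.1, 0]
    - [-0.6, 0.1, 0]
    - [-0.6, 0.1, 0]
    - [-0.6, 0.1, 0]
  turn:
    - [0, 0, -1.2]
    - [0, 0, -2.4]
    - [0, 0, -3.6]
    - [0, 0, -4.8]
    - [0, 0, -6]
    - [0, 0, -7.2]
    - [0, 0, -8.4]
    - [0, 0, -8.4]
  hand: [0.9, 0.9, 0.9, 0.9, 0.9, 0.9, 0.9, 0.9]

```text
time: 13.8
eef_pos: [0.4648, 0.1724, 0.2034]
orientation: [0.768, 0.641, 0.0, 0.0]
ft_force: [0.0, -0.2, -0.4]
width: 0.0791
grip_force: 0.0
```

```bash
python3 w.py w5 small_jar long_well buffer
```

```text
tcp [0.4648 0.1724 0.2034] [0.768 0.641 0.    0.   ] t 13.8
cam [0.477 0.249 0.35 ]
small_jar [([0.458, 0.181, 0.001], 0.94)]
long_well [([0.67, 0.109, 0.008], 0.58)]
buffer [([0.677, 0.112, 0.023], 0.78)]
12837 px 47 89 edge z 0.042 top [260.9 309.2] [ 83. 121.] 23
1406 px 257 49  z 0.079 top [466.1 304.6] [14. 14.] 78
1655 px 273 186  z 0.040 top [457.8 181.7] [42. 42.] 80
11127 px 478 225  z 0.039 top [674.3 112.4] [29. 91.] 80
1203 px 281 296  z 0.079 top [443.8  61.4] [15. 14.] 11
1588 px 314 378  z 0.039 top [462.7 -54.9] [53. 60.] 80
466 px 405 385  z 0.017 top [ 580.9 -100.8] [63. 35.] 87
```

View pics/w5.png

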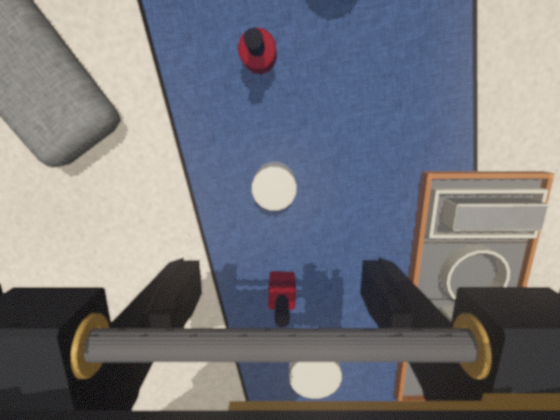

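The buffer lies in its well at (495,215), top at 39 mm, which is right for lying on the floor. The small jar is at (273,188), the square bottle at (282,290) and the round one at (257,50).

apply_moves:
  dp:
    - [-0.17, 0.23, -0.9]
    - [-0.17, 0.23, -1.8]
    - [-0.17, 0.23, -2.7]
    - [-0.17, 0.23, -3.6]
    - [-0.17, 0.23, -4.2]
    - [-0.17, 0.23, -4.53]
    - [-0.17, 0.23, -4.53]
    - [-0.17, 0.23, -4.53]
  turn:
    - [0, 0, 0]
    - [0, 0, 0]
    - [0, 0, 0]
    - [0, 0, 0]
    - [0, 0, 0]
    - [0, 0, 0]
    - [0, 0, 0]
    - [0, 0, 0]
  hand: [0.9, 0.9, 0.9, 0.9, 0.9, 0.9, 0.9, 0.9]

```text
time: 14.67
eef_pos: [0.4578, 0.1811, 0.0217]
orientation: [0.766, 0.643, -0.001, -0.0]
ft_force: [-0.1, -0.2, 0.7]
width: 0.0793
grip_force: 0.0
```

apply_moves:
  dp:
    - [0, 0, 0]
    - [0, 0, 0]
    - [0, 0, 0]
    - [0, 0, 0]
    - [0, 0, 0]
    - [0, 0, 0]
    - [0, 0, 0]
    - [0, 0, 0]
  turn:
    - [0, 0, 0]
    - [0, 0, 0]
    - [0, 0, 0]
    - [0, 0, 0]
    - [0, 0, 0]
    - [0, 0, 0]
    - [0, 0, 0]
    - [0, 0, 0]
  hand: [0.35, 0.35, 0.35, 0.35, 0.35, 0.35, 0.35, 0.35]

```text
time: 15.33
eef_pos: [0.4583, 0.1816, 0.0223]
orientation: [0.766, 0.642, 0.0, 0.0]
ft_force: [0.2, -0.6, 5.9]
width: 0.0437
grip_force: 15.0
```

apply_moves:
  dp:
    - [0, 0, 0.9]
    - [0, 0, 1.8]
    - [0.6, -0.45, 2.2]
    - [1.2, -0.9, 2.2]
    - [1.9, -1.35, 2.2]
    - [2.5, -1.8, 2.2]
    - [3.1, -2.2, 2.2]
    - [3.7, -2.6, 2.2]
  turn:
    - [0, 0, 0]
    - [0, 0, 0]
    - [0, 0, 0]
    - [0, 0, 0]
    - [0, 0, 0]
    - [0, 0, 0]
    - [0, 0, 0]
    - [0, 0, 0]
  hand: [0.35, 0.35, 0.35, 0.35, 0.35, 0.35, 0.35, 0.35]

```text
time: 16.0
eef_pos: [0.6066, 0.0763, 0.1096]
orientation: [0.767, 0.642, -0.0, -0.0]
ft_force: [0.3, 0.1, -0.4]
width: 0.0436
grip_force: 15.0
```

apply_moves:
  dp:
    - [0.6, -0.5, 0]
    - [1.1, -0.8, 0]
    - [1.29, -0.95, 0]
    - [1.29, -0.95, 0]
    - [1.29, -0.95, 0]
    - [1.29, -0.95, 0]
    - [1.29, -0.95, 0]
    - [1.29, -0.95, 0]
  turn:
    - [0, 0, 0]
    - [0, 0, 0]
    - [0, 0, 0]
    - [0, 0, 0]
    - [0, 0, 0]
    - [0, 0, 0]
    - [0, 0, 0]
    - [0, 0, 0]
  hand: [0.35, 0.35, 0.35, 0.35, 0.35, 0.35, 0.35, 0.35]

```text
time: 16.67
eef_pos: [0.6567, 0.0408, 0.1098]
orientation: [0.766, 0.643, -0.0, -0.001]
ft_force: [0.1, 0.2, 0.5]
width: 0.0434
grip_force: 15.0
```

```bash
python3 w.py w6 round_well small_jar long_well square_well
```

```text
tcp [0.6567 0.0408 0.1098] [ 0.766  0.643 -0.    -0.001] t 16.6667
cam [0.669 0.118 0.256]
round_well [([0.66, 0.036, 0.009], 0.98)]
small_jar [([0.654, 0.041, 0.092], 0.9), ([0.68, 0.112, 0.022], 0.26)]
long_well []
square_well []
31451 px 509 152 edge z 0.043 top [832.   40.2] [ 26. 226.] 1
29464 px 285 152  z 0.113 top [657.5  53.1] [19. 71.] 79
1635 px 16 242 edge z 0.039 top [455.7  58.5] [30. 10.] 72
4414 px 283 381  z 0.033 top [633.6 -99.6] [45. 55.] 75
480 px 526 380  z 0.041 top [ 830.4 -126.8] [44. 10.] 84
```

View pics/w6.png

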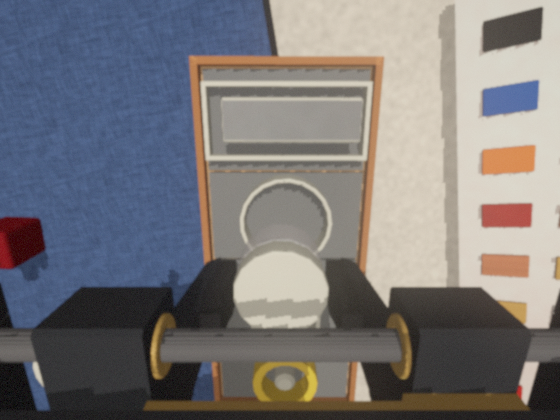

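The held jar at (282,285) is in line with the round well at (286,222), and the buffer lies flat in the long well at (290,120). I'll lower the jar.

apply_moves:
  dp:
    - [0.03, -0.03, -0.4]
    - [0.03, -0.03, -0.8]
    - [0.03, -0.03, -1.2]
    - [0.03, -0.03, -1.5]
    - [0.03, -0.03, -1.75]
    - [0.03, -0.03, -1.91]
    - [0.03, -0.03, -1.91]
    - [0.03, -0.03, -1.91]
  turn:
    - [0, 0, 0]
    - [0, 0, 0]
    - [0, 0, 0]
    - [0, 0, 0]
    - [0, 0, 0]
    - [0, 0, 0]
    - [0, 0, 0]
    - [0, 0, 0]
  hand: [0.35, 0.35, 0.35, 0.35, 0.35, 0.35, 0.35, 0.35]

```text
time: 17.58
eef_pos: [0.6589, 0.038, 0.0332]
orientation: [0.767, 0.642, 0.0, 0.0]
ft_force: [-0.7, 0.8, 0.4]
width: 0.0439
grip_force: 15.0
```

apply_moves:
  dp:
    - [0, 0, 0]
    - [0, 0, 0]
    - [0, 0, 0]
    - [0, 0, 0]
    - [0, 0, 0.5]
    - [0, 0, 1.2]
    - [0, 0, 2.2]
    - [0, 0, 3.2]
  turn:
    - [0, 0, 0]
    - [0, 0, 0]
    - [0, 0, 0]
    - [0, 0, 0]
    - [0, 0, 0]
    - [0, 0, 0]
    - [0, 0, 0]
    - [0, 0, 0]
  hand: [0.65, 0.65, 0.65, 0.65, 0.65, 0.65, 0.65, 0.65]

```text
time: 18.25
eef_pos: [0.6579, 0.0381, 0.1623]
orientation: [0.767, 0.642, -0.001, -0.0]
ft_force: [0.7, 0.3, 0.2]
width: 0.057
grip_force: 0.0
```

apply_moves:
  dp:
    - [-0.8, 0.1, 0]
    - [-1.6, 0.2, 0]
    - [-2.4, 0.3, 0]
    - [-3.2, 0.4, 0]
    - [-4, 0.5, 0]
    - [-4.8, 0.58, 0]
    - [-5.3, 0.58, 0]
    - [-5.3, 0.58, 0]
  turn:
    - [0, 0, 0]
    - [0, 0, 0]
    - [0, 0, 0]
    - [0, 0, 0]
    - [0, 0, 0]
    - [0, 0, 0]
    - [0, 0, 0]
    - [0, 0, 0]
  hand: [0.65, 0.65, 0.65, 0.65, 0.65, 0.65, 0.65, 0.65]

```text
time: 18.92
eef_pos: [0.4421, 0.0615, 0.1611]
orientation: [0.766, 0.643, -0.001, -0.002]
ft_force: [-0.5, 0.3, -0.5]
width: 0.0572
grip_force: 0.0
```

```bash
python3 w.py w7 square_bottle round_well small_jar
```

```text
tcp [0.4421 0.0615 0.1611] [ 0.766  0.643 -0.001 -0.002] t 18.9167
cam [0.455 0.138 0.307]
square_bottle [([0.445, 0.059, 0.003], 0.76)]
round_well [([0.658, 0.04, 0.01], 0.89)]
small_jar [([0.657, 0.037, 0.01], 0.74)]
998 px 17 11 edge z 0.036 top [268.4 246.4] [23.  6.] 29
21154 px 506 171 edge z 0.048 top [650.3  37.8] [31. 44.] 1
1483 px 285 206  z 0.079 top [444.1  60.9] [14. 14.] 3
2396 px 318 303  z 0.039 top [462.  -41.5] [44. 54.] 82
```

View pics/w7.png

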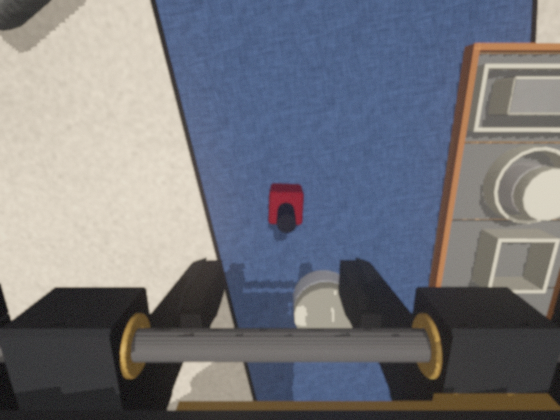

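The jar stands in the round well at (535,190). The square-bodied bottle is at (285,205), under the hand.

apply_moves:
  dp:
    - [0.03, 0, -0.7]
    - [0.03, 0, -1.4]
    - [0.03, 0, -2.1]
    - [0.03, 0, -2.6]
    - [0.03, 0, -2.88]
    - [0.03, 0, -2.88]
    - [0.03, 0, -2.88]
    - [0.03, 0, -2.88]
  turn:
    - [0, 0, 0]
    - [0, 0, 0]
    - [0, 0, 0]
    - [0, 0, 0]
    - [0, 0, 0]
    - [0, 0, 0]
    - [0, 0, 0]
    - [0, 0, 0]
  hand: [0.65, 0.65, 0.65, 0.65, 0.65, 0.65, 0.65, 0.65]

```text
time: 19.78
eef_pos: [0.4491, 0.0614, 0.0471]
orientation: [0.767, 0.642, 0.001, 0.0]
ft_force: [0.7, -0.0, 0.5]
width: 0.0575
grip_force: 0.0
```

apply_moves:
  dp:
    - [0, 0, 0]
    - [0, 0, 0]
    - [0, 0, 0]
    - [0, 0, 0]
    - [0, 0, 0]
    - [0, 0, 0]
    - [0, 0, 0]
    - [0, 0, 0]
  turn:
    - [0, 0, 0]
    - [0, 0, 0]
    - [0, 0, 0]
    - [0, 0, 0]
    - [0, 0, 0]
    - [0, 0, 0]
    - [0, 0, 0]
    - [0, 0, 0]
  hand: [0.05, 0.05, 0.05, 0.05, 0.05, 0.05, 0.05, 0.05]

```text
time: 20.45
eef_pos: [0.4479, 0.0614, 0.0462]
orientation: [0.766, 0.642, -0.0, -0.0]
ft_force: [-0.2, 0.5, -1.1]
width: 0.0141
grip_force: 14.9
```

apply_moves:
  dp:
    - [0, 0, 0.7]
    - [0, 0, 1.5]
    - [0.5, -0.2, 2]
    - [1.2, -0.5, 2]
    - [1.9, -0.8, 2]
    - [2.6, -1.2, 2]
    - [3.3, -1.5, 2]
    - [4, -1.85, 2]
  turn:
    - [0, 0, 0]
    - [0, 0, 0]
    - [0, 0, 0]
    - [0, 0, 0]
    - [0, 0, 0]
    - [0, 0, 0]
    - [0, 0, 0]
    - [0, 0, 0]
  hand: [0.05, 0.05, 0.05, 0.05, 0.05, 0.05, 0.05, 0.05]

```text
time: 21.12
eef_pos: [0.6089, -0.013, 0.126]
orientation: [0.766, 0.642, -0.0, -0.0]
ft_force: [-0.1, 0.4, -0.3]
width: 0.0147
grip_force: 14.9
```

apply_moves:
  dp:
    - [0.5, -0.25, 0]
    - [0.9, -0.4, 0]
    - [0.97, -0.47, 0]
    - [0.97, -0.47, 0]
    - [0.97, -0.47, 0]
    - [0.97, -0.47, 0]
    - [0.97, -0.47, 0]
    - [0.97, -0.47, 0]
  turn:
    - [0, 0, 0]
    - [0, 0, 0]
    - [0, 0, 0]
    - [0, 0, 0]
    - [0, 0, 0]
    - [0, 0, 0]
    - [0, 0, 0]
    - [0, 0, 0]
  hand: [0.05, 0.05, 0.05, 0.05, 0.05, 0.05, 0.05, 0.05]

```text
time: 21.78
eef_pos: [0.6461, -0.0307, 0.1263]
orientation: [0.766, 0.643, 0.0, -0.0]
ft_force: [0.4, -0.3, -0.2]
width: 0.0144
grip_force: 14.9
```

```bash
python3 w.py w8 square_well square_bottle small_jar tape_roll
```

```text
tcp [ 0.6461 -0.0307  0.1263] [ 0.766  0.643  0.    -0.   ] t 21.7833
cam [0.659 0.046 0.273]
square_well [([0.645, -0.032, 0.008], 0.82)]
square_bottle [([0.644, -0.035, 0.083], 0.89)]
small_jar [([0.659, 0.036, 0.012], 0.85)]
tape_roll []
14514 px 282 66 edge z 0.039 top [673.4 104.6] [15. 90.] 80
32330 px 509 161 edge z 0.044 top [834.8 -37.3] [ 26. 242.] 1
21670 px 281 166  z 0.118 top [645.1 -25.9] [20. 30.] 76
5659 px 71 274  z 0.039 top [464.5 -50.6] [62. 61.] 13
1374 px 516 384  z 0.042 top [ 829.6 -234.3] [29.  5.] 62
513 px 282 393  z 0.028 top [ 615.8 -208.8] [13. 24.] 80
```

View pics/w8.png

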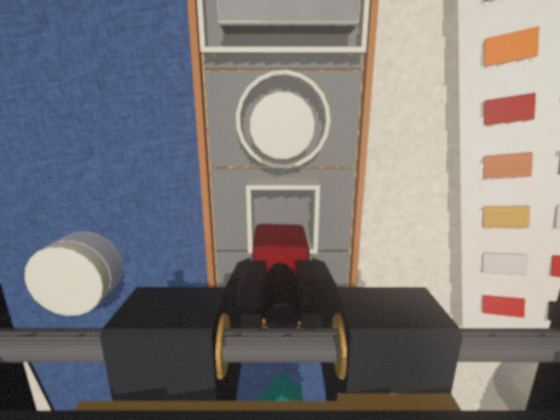

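The jar sits in its well at (283,122). The held bottle at (280,245) is in line with the square well at (283,218). I'll lower it.

apply_moves:
  dp:
    - [0, 0, -0.3]
    - [0, 0, -0.6]
    - [0, 0, -0.9]
    - [0, 0, -1.2]
    - [0, 0, -1.5]
    - [0, 0, -1.73]
    - [0, 0, -1.73]
    - [0, 0, -1.73]
  turn:
    - [0, 0, 0]
    - [0, 0, 0]
    - [0, 0, 0]
    - [0, 0, 0]
    - [0, 0, 0]
    - [0, 0, 0]
    - [0, 0, 0]
    - [0, 0, 0]
  hand: [0.05, 0.05, 0.05, 0.05, 0.05, 0.05, 0.05, 0.05]

```text
time: 22.7
eef_pos: [0.6464, -0.0315, 0.056]
orientation: [0.767, 0.642, -0.0, -0.0]
ft_force: [-0.1, -0.3, -1.0]
width: 0.0144
grip_force: 15.0
```

apply_moves:
  dp:
    - [0, 0, 0]
    - [0, 0, 0]
    - [0, 0, 0]
    - [0, 0, 0]
    - [0, 0, 0.5]
    - [0, 0, 1.2]
    - [0, 0, 2.2]
    - [0, 0, 3.2]
  turn:
    - [0, 0, 0]
    - [0, 0, 0]
    - [0, 0, 0]
    - [0, 0, 0]
    - [0, 0, 0]
    - [0, 0, 0]
    - [0, 0, 0]
    - [0, 0, 0]
  hand: [0.45, 0.45, 0.45, 0.45, 0.45, 0.45, 0.45, 0.45]

```text
time: 23.37
eef_pos: [0.6459, -0.0314, 0.1859]
orientation: [0.767, 0.642, -0.001, -0.0]
ft_force: [2.2, 0.3, 0.3]
width: 0.0398
grip_force: 0.0
```

apply_moves:
  dp:
    - [-0.5, -0.5, 0.5]
    - [-1, -1, 1]
    - [-1.5, -1.5, 1]
    - [-2, -2, 1]
    - [-2.4, -2.5, 1]
    - [-2.4, -2.5, 1]
    - [-2.4, -2.5, 1]
    - [-2.4, -2.5, 1]
  turn:
    - [0, 0, 0]
    - [0, 0, 0]
    - [0, 0, 0]
    - [0, 0, 0]
    - [0, 0, 0]
    - [0, 0, 0]
    - [0, 0, 0]
    - [0, 0, 0]
  hand: [0.45, 0.45, 0.45, 0.45, 0.45, 0.45, 0.45, 0.45]

```text
time: 24.03
eef_pos: [0.5513, -0.1307, 0.2253]
orientation: [0.766, 0.642, 0.001, 0.0]
ft_force: [1.0, 0.2, 0.0]
width: 0.0398
grip_force: 0.0
```

```bash
python3 w.py w9 square_bottle square_well small_jar round_well tape_roll post_insert buffer long_well
python3 - <<'E'
from h import *
im,d,P,c=cloud('scene')
cv2.imwrite('pics/s9.png',cv2.resize(im[130:320,200:500],None,fx=2.6,fy=2.6,interpolation=cv2.INTER_CUBIC))
for t in ['square_bottle','round_bottle','small_jar','large_jar','buffer','tape_roll']: print(t,[(np.round(r['xyz'],3).tolist(),round(r['confidence'],2)) for r in viewer.mark_of('scene',t)])
E
```

```text
tcp [ 0.5513 -0.1307  0.2253] [0.766 0.642 0.001 0.   ] t 24.0333
cam [ 0.564 -0.054  0.372]
square_bottle [([0.647, -0.036, 0.01], 0.76)]
square_well []
small_jar []
round_well []
tape_roll [([0.633, -0.095, 0.005], 0.67)]
post_insert [([0.638, -0.102, 0.008], 0.76)]
buffer [([0.587, -0.248, 0.014], 0.86), ([0.636, -0.1, 0.007], 0.3)]
long_well []
2908 px 363 108 edge z 0.018 top [641.8 -54.5] [179. 131.] 80
3033 px 358 15 edge z 0.048 top [653.3  20.5] [ 9. 34.] 78
10463 px 530 91 edge z 0.038 top [818.8 -85. ] [ 23. 170.] 3
6224 px 355 71  z 0.088 top [643.8 -32.8] [14. 14.] 32
3409 px 182 127  z 0.040 top [464.3 -51.1] [60. 61.] 80
4810 px 349 145  z 0.033 top [ 633.2 -100.7] [54. 55.] 79
1419 px 546 241 edge z 0.054 top [ 827.6 -250. ] [ 8. 41.] 2
614 px 347 252  z 0.030 top [ 612.1 -223.4] [30. 29.] 41
653 px 311 288  z 0.030 top [ 571.1 -258.3] [42. 28.] 41
1072 px 542 303 edge z 0.042 top [ 833.7 -331.9] [36.  7.] 74
629 px 217 374  z 0.096 top [ 447.7 -308.3] [21. 20.] 84
879 px 521 382  z 0.033 top [ 810.5 -447. ] [64. 30.] 78
square_bottle [([0.648, -0.035, 0.008], 0.84)]
round_bottle [([0.466, 0.305, 0.002], 0.9)]
small_jar [([0.661, 0.036, 0.01], 0.97), ([0.673, 0.111, 0.008], 0.49)]
large_jar [([0.466, -0.052, 0.0], 0.95)]
buffer [([0.676, 0.11, 0.019], 0.78), ([0.59, -0.242, 0.014], 0.7), ([0.406, -0.516, 0.017], 0.55)]
tape_roll []
```

View pics/w9.png

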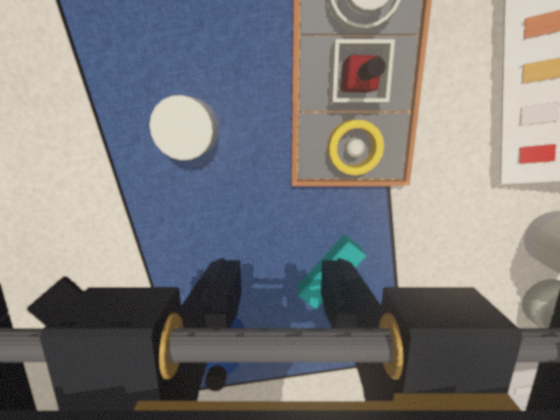

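View pics/s9.png

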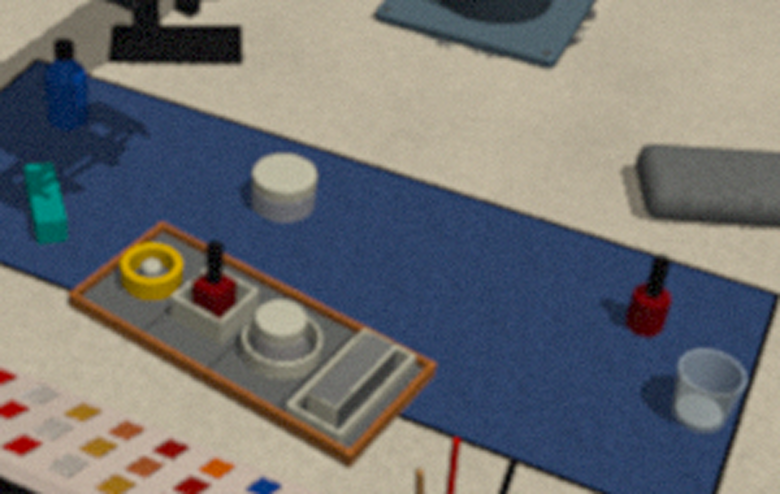

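Both pictures show all four things in their inserts. The tops measure right: bottle 88 mm, jar 48, buffer 39 and tape 33. The large jar and round bottle stand where they were, so I'm handing in.

```bash
python3 -c "
from station import job_done
print(job_done())"
```

```text
the job is handed in; nothing more can be done
None
```

The caddy is packed and the job handed in at about 24 s on the robot's clock: the square bottle, small jar, buffer and tape roll are released in their inserts at the right heights, and the round bottle and large jar stand where they were; hand-in returned no verdict.

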